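# Extend the telescopic sink brush and hold it over the roasting tin

### The job

The telescopic scrubbing brush stands head down in its dock: while the dock's fork still holds the head down, squeeze in the button on the brush's handle and pull the handle straight up, past the first stop, all the way to the second stop. Then draw the extended brush out through the open side of the fork and carry it over the roasting tin, head down and upright, with the head clear above the rim and near the middle of the tin. Finish while still holding it there, fully extended; do not push the tin or the other things on the counter about.

Things in the scene. Friction and masses are not known exactly. Their poses are not given: they have to be found in the camera images.
- brush: Telescopic scrubbing brush, 0.23 kg, upright, 175 mm tall retracted. Its handle: grey plastic bar 24 mm (x) by 30 mm (y), from 70 to 175 mm above the origin. A round black push button, 17 mm across, stands 6 mm proud of the handle's +y face, centred 145 mm above the origin. Origin: on the long axis, at the head's underside as when retracted; it rises with the handle. z runs up.
- brush_grip (a point): Point on the handle's axis level with the button's centre, 30 mm below the handle's top. A grip here across the brush's y axis (36 mm wide over handle and button) squeezes the button in flush; gripped across x the button stays out and the tube locked.
- brush_head (a point): Centre of the underside of the round brush head, 52 mm across and 38 mm high, on the lower end of a steel tube 18 mm across. Head and tube are one piece, which slides out of the handle.
- brush_button (a joint): Travel of the button into the handle, m: 0 out, 0.006 flush. Spring: 2.5 N to start, 8.5 N at full travel. The tube is free while the button is in by more than about 4 mm; when let out, its pin catches at the next stop.
- brush_tube (a joint): Extension of the tube out of the handle, m: 0 retracted (locked while the button is out), 0.040 first stop (catches only if the button is out), 0.080 second stop, the hard end of travel. Sliding friction about 4 N, more than the head's weight: it must be pulled out against the fork and then stays as drawn.
- dock: Steel dock fixed to the counter, 105 (x) by 100 (y), 59 mm high. Origin: underside, on the parked brush's axis. The head stands on its 8 mm base under a fork plate (52 to 59 mm up, 6 mm play). The fork's slot, 26 mm wide for the tube, is open only to the dock's -x, roughly towards the robot, and ends 40 mm from the origin: the head is free after 70 mm. Brush y lies along dock y, within 0.1 rad.
- tin: Dark steel roasting tin, open on top, loose, 0.7 kg, 260 mm (x) by 190 mm (y), 45 mm high, wall 4 mm. Origin: centre of its underside. It stands to the left or right of the middle of the counter, the dock on the other side.
- onion: Onion, 58 mm across, 62 mm high; leave it alone. Origin: underside.
- shaker: Small steel salt shaker, 38 mm across, 64 mm high; leave it alone. Origin: underside.
- pepper: Red bell pepper, about 76 mm across, 82 mm high with its stalk; leave it alone. Origin: underside.
- mug: White mug, 80 mm across, 90 mm high, handle at its +y; leave it alone. Origin: underside.
- bowl: White bowl, 130 mm across, 50 mm high; leave it alone. Origin: underside.
- soap: White dish-soap bottle, 56 mm across, 170 mm high; leave it alone. Origin: underside.
- spoon: Wooden spoon lying on the counter; leave it alone. Origin: its underside.
Mind the look-alikes: they are no part of the job. Leave any orange or yellow look-alike of the brush alone.

How it is judged:
On the way, in this order (a step that is already met when the one before it is completed fails the run):
1. the button is pressed in while the head stands in the dock and the tube is still retracted (value of joint brush_button above 0.004 m and value of joint brush_tube below 0.02 m and x of brush_head in the frame of dock between -0.015 and 0.015 m and y of brush_head in the frame of dock between -0.012 and 0.012 m and height (world z) of brush_head below 0.022 m), for 0.02 s.
2. the handle is pulled up to the second stop while the fork still holds the head in the dock (value of joint brush_tube above 0.075 m and x of brush_head in the frame of dock between -0.015 and 0.015 m and y of brush_head in the frame of dock between -0.012 and 0.012 m and height (world z) of brush_head below 0.022 m), for 0.1 s.
At the end, for the whole second after the job is handed in: Gripper still holding the brush (over 3 N): tube drawn out over 75 of 80 mm, head underside over 55 mm above the counter and within 60 mm horizontally of the tin's centre, brush upright within 0.25 rad, still (under 30 mm/s), touching neither tin nor dock (value of joint brush_tube above 0.075 m and contact force between the fingers and brush above 3 N and horizontal distance between brush_head and tin below 0.06 m and height (world z) of brush_head above 0.055 m and angle between brush's own z axis and vertical below 0.25 rad and linear speed of brush below 0.03 m/s and contact force between brush and tin below 0.2 N and contact force between brush and dock below 0.2 N); the arm keeps its last pose, push and grip.
It fails at once if the tin is pushed more than 30 mm (distance of tin from where it was at the start of the episode above 0.03 m).
It fails at once if another thing on the counter is moved more than 30 mm (distance of any of onion, shaker, pepper, mug, bowl, soap, spoon from where it was at the start of the episode above 0.03 m).
It also fails if it takes over 45 s, if anything falls off the work surface, if the arm or the gripper's body presses on something with over 40 N, if the wrist force passes 120 N, or if a joint passes its speed limit or range.

### The arm

A 6-joint arm with a two-finger parallel gripper is mounted at the origin on the work surface. World frame = base frame: x ahead of the robot, y to its left, z up, the work surface at z = 0. Lengths are in m, angles in rad, forces in N, time in s.
With the tool pointing down it reaches from about 0.35 to 0.775 m from the base axis. Payload 5.5 kg.
Tool frame: the origin (TCP) lies between the finger pads; the fingertips stand 19 mm ahead of it and the grasp point (between the pads) is the TCP; z points along the fingers, y is the line along which they close (so a half turn about z gives the same grasp; the last joint's range is limited). The gripper opens to 85 mm and grips with 20 to 120 N. Pads are 22 mm wide; open, the fingers measure 114 mm over their backs; the gripper's body (76 mm by 85 mm) begins 54 mm behind the grasp point. The pads swing forward as they close: fully open they stand 13 mm farther back than shut.
Start: joints at [-1.243, 0.313, 0.046, 1.304, 0, 1.431], TCP at [0.259, -0.513, 0.25] pointing down, gripper open.
Joint ranges: [-2.76, 2.76], [-0.86, 1.69], [-1.03, 1.26], [-2.2, 2.34], [-1.47, 1.5], [-3.14, 3.14]. Speed limits (rad/s): [2.57, 2.57, 3.14, 3.14, 3.14, 3.14].

### API

Orientations are given as a unit quaternion [w, x, y, z].
In Python, from workcell import env gives the robot as it stands.
- The arm moves only by the tool carry_out, never from a script. Its argument "increments" is a list that holds one entry, the list of rows, each a list of 6 numbers: the shift along the tool's x, y, z each as a share of 50 cm, from -1 to 1, then the turn, a rotation vector about the tool's x, y, z each as a share of 2 pi rad, from -1 to 1. In form: [[[x, y, z, ax, ay, az], ...]]. A call has 1 to 5 rows; each row is the pose to reach, as a shift and turn from the pose commanded when the call began, along the tool's axes at that moment, turning the shorter way round; what a row does not reach only later rows make up. A row lasts 1/8 s, in which the tool goes at most 62.5 mm and 10.7 degrees, less where a joint would pass 70% of its speed; a pose out of reach is approached as far as the arm can. A call with a number of a shift or a turn outside -1 to 1 is refused whole. A call with a gripper value outside its range is refused whole. "jaw" is the closure, from 0 (fully open) to 1 (shut), set as the call begins (left out, the last holds). The fingers move at their own pace and stop on an object; "squeeze" is the grip in N (left out, the last holds). Time passes only in rows, so rows that repeat a pose let the fingers close. It gives the time, the measured TCP pose, the force, the opening and the grip force at its end, in the units of the state.
- env.get_state(): the state, without advancing time (a new reading comes with each control period).
- env.read_camera(name): name is "scene" or "top"; returns a dict with "frame" (400x640x3 uint8, blue, green, red), "z_map" (400x640 float32, m along the optical axis (not along the pixel's ray), 0 where there is no reading), "intrinsics" (3x3 intrinsics, pixels), "R" (3x3) and "t" (3): a world point X has camera coordinates R X + t. Camera axes: x right, y down, z forward; pixel columns grow to the right and rows downward; lengths in m; the calibration is good to about 2 mm. A picture is of the moment at which its call begins.
- env.hand_in(): hands the job in; it is judged then, once.
Trained networks look in the newest picture that a camera, given by its name, has taken for a name from the list of things; names that differ only in an ending like _2 or _b are one class to them, and where a whole thing is asked for, a point or a joint stands for the part that bears it (a point fixed in the world has none). Each returns a list of dicts, best first, with "score" (0 to 1); they miss things now and then, are a little off and sometimes report something else, mostly with a low value. They report only what shows in the picture. A call takes as long as a camera call. They do not tell look-alikes from the thing itself.
- env.find_in(camera, name): "position" ([x, y, z] in m, in world coordinates, good to about 4 mm: the middle of the surface that is visible of it).
The state is a dict: "clock": time; "joint_pos": joint angles; "qvel": joint speeds; "tau": joint torques, N m; "tcp_pos": TCP position; "orientation": TCP orientation; "wrist_force": force on the tool from outside, world axes, zero at the start; "ft_torque": the same for the moment, N m; "finger_gap": finger opening in m; "grip_force": force on a finger pad.
Only numpy, scipy, OpenCV 4.12 (cv2) and the standard library are available. Lean on these libraries where they do the work, as an engineer would, in place of code of your own. Each camera call takes 0.05 s, during which the arm holds its last target. There are 200 camera calls.

## Working session

There is one attempt and no reset: what is moved stays moved. The work goes in short steps, Python scripts to look and compute and a tool call to move; the robot and the scene stay as the last step left them, time stands still between calls to the robot, and variables do not carry over. Pictures are saved under pics/ and viewed, at most 10 in all, crops included, and the job is handed in when it is done.

Besides the shell and the picture viewer there is one more tool, called after "Call:" as a command line: name --argument value ..., lists and objects as JSON in quotes. carry_out: Moves the arm, as the interface text tells. Its arguments: {"type":"object","properties":{"increments":{"type":"array","items":{"type":"array","items":{"type":"array","items":{"type":"number","minimum":-1,"maximum":1}}}},"jaw":{"type":"number"},"squeeze":{"type":"number"}},"required":["increments"]}

```bash
mkdir -p pics; cat > h.py <<'E'
import numpy as np, cv2
from workcell import env
def cloud(c):
    z=c["z_map"]; K=np.array(c["intrinsics"]); v,u=np.mgrid[:z.shape[0],:z.shape[1]]
    P=np.stack([(u-K[0,2])*z/K[0,0],(v-K[1,2])*z/K[1,1],z],-1)
    W=(P-np.array(c["t"]))@np.array(c["R"]); W[z<=0]=np.nan
    return W
E
python3 - <<'E'
from h import *
s=env.get_state(); print(s)
for n in ("scene","top"):
    c=env.read_camera(n); cv2.imwrite(f"pics/{n}0.png",c["frame"])
    np.savez(f"{n}0.npz",**{k:np.array(v) for k,v in c.items()})
    for k in ("brush","brush_head","brush_button","dock","tin","onion","shaker","pepper","mug","bowl","soap","spoon"):
        print(n,k,[(np.round(d["position"],3).tolist(),round(d["score"],2)) for d in env.find_in(n,k)][:4])
E
```

```text
{'clock': 0.0, 'joint_pos': array([-1.24258667e+00,  3.13975614e-01,  4.49848862e-02,  1.30361901e+00,
        1.82439152e-06,  1.43118829e+00]), 'qvel': array([ 0.00062701, -0.00085751, -0.00082116,  0.00125339,  0.00017689,
        0.00101842]), 'tau': array([ 8.19810484e-04, -4.80626929e+01,  2.98533314e+01,  1.93228171e-02,
       -3.29172180e-04, -6.63966716e-06]), 'tcp_pos': array([ 0.25912102, -0.51276411,  0.24942537]), 'orientation': array([-9.02764420e-04,  9.72767430e-01,  2.31781590e-01, -8.44683985e-05]), 'wrist_force': array([-0.56091221, -0.2936518 ,  1.38973215]), 'ft_torque': array([ 0.01280662, -0.03953514,  0.00442623]), 'grip_force': 0.0, 'finger_gap': 0.08559624413514659}
scene brush [([0.614, -0.243, 0.136], 0.95), ([0.749, -0.278, 0.092], 0.92), ([0.43, -0.154, 0.097], 0.82), ([0.471, -0.309, 0.086], 0.79)]
scene brush_head [([0.429, -0.149, 0.03], 0.85), ([0.478, -0.307, 0.034], 0.65), ([0.75, -0.278, 0.032], 0.55)]
scene brush_button []
scene dock [([0.628, -0.259, 0.057], 0.97)]
scene tin [([0.582, 0.252, 0.012], 0.69)]
scene onion [([0.472, -0.005, 0.042], 
[... 268 characters left out ...]
on [([0.474, -0.466, 0.014], 0.61)]
top brush [([0.733, -0.257, 0.097], 0.71), ([0.6, -0.231, 0.157], 0.57), ([0.412, -0.135, 0.087], 0.53)]
top brush_head [([0.409, -0.13, 0.036], 0.5), ([0.733, -0.256, 0.033], 0.48)]
top brush_button []
top dock [([0.593, -0.225, 0.061], 0.66)]
top tin [([0.587, 0.239, -0.0], 0.64)]
top onion [([0.452, 0.004, 0.044], 0.66), ([0.588, 0.24, 0.002], 0.54)]
top shaker [([0.443, -0.466, 0.012], 0.39)]
top pepper [([0.729, 0.012, 0.066], 0.81), ([0.454, 0.007, 0.042], 0.32)]
top mug [([0.456, 0.449, 0.031], 0.7), ([0.584, 0.24, -0.0], 0.43)]
top bowl [([0.78, -0.135, 0.019], 0.9)]
top soap [([0.606, -0.43, 0.112], 0.97)]
top spoon [([0.446, -0.467, 0.017], 0.6)]
```

View pics/scene0.png

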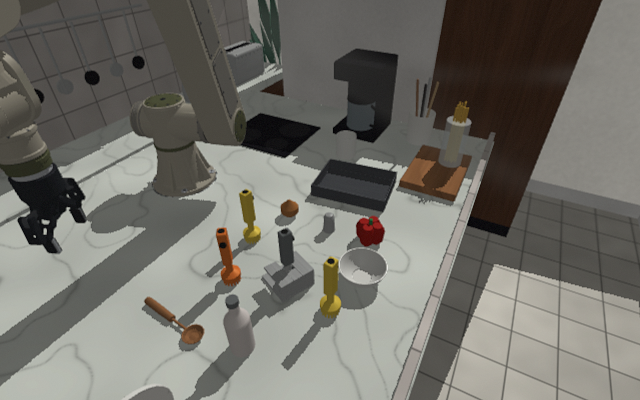

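View pics/top0.png

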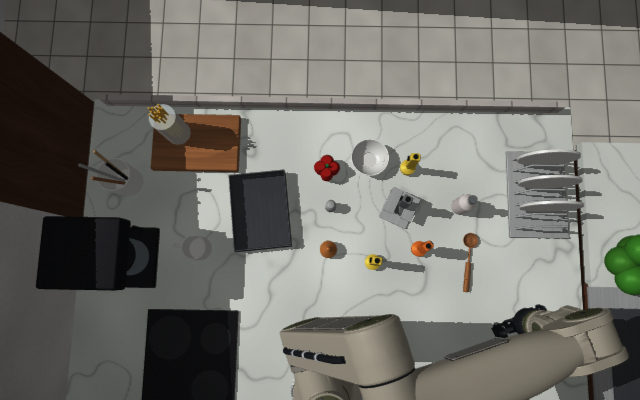

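```bash
python3 - <<'E'
from h import *
for n in ("scene","top"):
    c=dict(np.load(f"{n}0.npz")); W=cloud(c); R,t=c["R"],c["t"]
    print(n,"cam pos",np.round(-R.T@t,3),"fwd",np.round(R[2],3),"right",np.round(R[0],3),"f",c["intrinsics"][0])
    x,y,z=W[...,0],W[...,1],W[...,2]
    near=(abs(x-.61)<.1)&(abs(y+.24)<.09)
    for lo,hi in((-.01,.004),(.045,.066),(.165,.185)):
        m=near&(z>lo)&(z<hi)
        if m.sum(): 
            Q=W[m]; r,cc=np.nonzero(m)
            print(lo,m.sum(),"med",np.round(np.median(Q,0),4),"p2",np.round(np.percentile(Q,2,axis=0),4),"p98",np.round(np.percentile(Q,98,axis=0),4),"pix",cc.min(),cc.max(),r.min(),r.max(), cv2.minAreaRect(Q[:,:2].astype(np.float32)*1000))
    m=(abs(x-.58)<.2)&(abs(y-.25)<.15)&(z>.038)&(z<.052)
    if m.sum()>5: print("tin rim",m.sum(),cv2.minAreaRect(W[m][:,:2].astype(np.float32)*1000),np.median(z[m]))
E
```

```text
scene cam pos [ 0.993 -0.765  0.77 ] fwd [-0.367  0.705 -0.606] right [0.886 0.463 0.002] f [367.95404905   0.         326.23777493]
-0.01 2232 med [ 6.424e-01 -2.861e-01  6.000e-04] p2 [ 0.5127 -0.3284 -0.0022] p98 [ 0.7063 -0.1577  0.0033] pix 240 325 250 324 ((610.0646362304688, -240.1447296142578), (199.79786682128906, 179.69541931152344), 0.01674962230026722)
0.045 920 med [ 0.6226 -0.2516  0.0592] p2 [ 0.562  -0.2965  0.0472] p98 [ 0.6631 -0.1894  0.0619] pix 264 313 250 290 ((610.4189453125, -239.54258728027344), (99.6768798828125, 88.00716400146484), 66.01153564453125)
0.165 152 med [ 0.6115 -0.2436  0.1809] p2 [ 0.5941 -0.2549  0.1657] p98 [ 0.6225 -0.2266  0.1849] pix 278 292 227 241 ((608.107421875, -240.20883178710938), (29.499366760253906, 24.679475784301758), 67.98223114013672)
tin rim 438 ((581.3089599609375, 274.8373107910156), (260.9720764160156, 276.7307434082031), 6.317794322967529) 0.043441645867915435
top cam pos [0.37  0.01  1.646] fwd [ 0.152  0.005 -0.988] right [ 0.018 -1.    -0.002] f [482.36866751   0.         324.31722054]
-0.01 1658 med [ 6.135e-01 -2.360e-01 -4.000e-04] p2 [ 0.5125 -0.3272 -0.0077] p98 [ 0.707  -0.1507  0.0038] pix 373 425 177 235 ((609.983642578125, -239.9173583984375), (179.89724731445312, 199.834716796875), 89.9546890258789)
0.045 542 med [ 0.6067 -0.2331  0.0591] p2 [ 0.5579 -0.2922  0.0475] p98 [ 0.6582 -0.1846  0.0655] pix 376 420 174 221 ((625.8329467773438, -208.3961639404297), (175.18946838378906, 91.86798858642578), 60.455223083496094)
0.165 65 med [ 0.6045 -0.2375  0.1807] p2 [ 0.5905 -0.2549  0.1659] p98 [ 0.62   -0.2225  0.1849] pix 402 413 194 204 ((605.3292236328125, -238.71485900878906), (30.226322174072266, 25.576868057250977), 60.538673400878906)
tin rim 376 ((612.168212890625, 265.4609069824219), (337.4190368652344, 274.9671630859375), 1.0138391256332397) 0.043646412922359185
```

```bash
python3 - <<'E'
from h import *
ims=[]
for n,(u,v) in (("scene",(288,258)),("top",(404,206))):
    c=dict(np.load(f"{n}0.npz")); W=cloud(c)
    ims.append(cv2.resize(c["frame"][v-45:v+45,u-35:u+35],(380,489),interpolation=cv2.INTER_CUBIC))
    m=(np.hypot(W[...,0]-.606,W[...,1]+.24)<.035)
    T=W[m&(W[...,2]>.178)]; S=W[m&(W[...,2]>.095)&(W[...,2]<.175)]
    print(n,"top face",len(T),T.mean(0).round(4),cv2.minAreaRect((T[:,:2]*1000).astype(np.float32)))
    print(" sides",len(S),cv2.minAreaRect((S[:,:2]*1000).astype(np.float32)), S.mean(0).round(4))
    D=W[(np.hypot(W[...,0]-.606,W[...,1]+.24)<.085)&(W[...,2]>.0555)&(W[...,2]<.0625)]
    print(" plate",len(D),cv2.minAreaRect((D[:,:2]*1000).astype(np.float32)))
    x,y,z=np.moveaxis(W,-1,0)
    m=(abs(x-.59)<.16)&(abs(y-.245)<.12)&(z>.036)&(z<.052)
    print(" tin",m.sum(),cv2.minAreaRect((W[m][:,:2]*1000).astype(np.float32)))
cv2.imwrite("pics/crop.png",np.hstack(ims))
E
```

```text
scene top face 96 [ 0.609  -0.2407  0.1827] ((607.1078491210938, -239.79348754882812), (28.54479217529297, 24.951032638549805), 62.68743133544922)
 sides 342 ((613.3712158203125, -241.22589111328125), (38.337135314941406, 19.71057891845703), 41.836666107177734) [ 0.6133 -0.245   0.1368]
 plate 798 ((610.4189453125, -239.54258728027344), (99.6768798828125, 88.00716400146484), 66.01153564453125)
 tin 506 ((585.7994995117188, 235.48858642578125), (261.426025390625, 197.130615234375), 6.088794708251953)
top top face 74 [ 0.6046 -0.238   0.1835] ((604.8765869140625, -238.572998046875), (29.99673080444336, 24.77132797241211), 60.14741134643555)
 sides 64 ((603.0693969726562, -231.0106658935547), (30.975082397460938, 23.984821319580078), 6.746212959289551) [ 0.5991 -0.2303  0.1392]
 plate 367 ((608.6743774414062, -239.66302490234375), (99.32344055175781, 84.48838806152344), 65.08692169189453)
 tin 384 ((603.9414672851562, 246.29322814941406), (305.9446105957031, 207.3873748779297), 6.93471097946167)
```

View pics/crop.png

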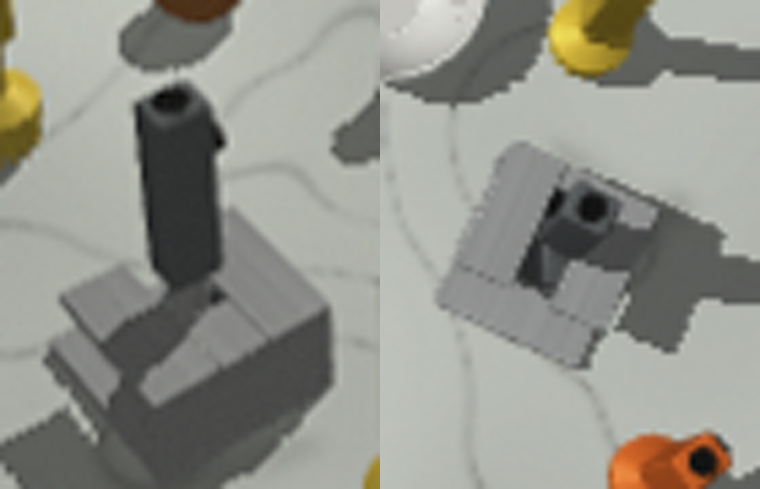

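Candidates: grey brush in the dock at scene (286,245) / top (407,199); orange at scene (224,255); yellow at scene (249,210) and (331,285). I choose the grey one: the crop shows it standing in the steel fork with its black button on the far (+y) side, and the slot opening towards the robot.

```bash
cat >> h.py <<'E'
from scipy.spatial.transform import Rotation as Ro
def go(p,yaw=None):
    """increment row for world target p with tool down and tool x at yaw (deg)"""
    s=env.get_state(); q=s["orientation"]; R=Ro.from_quat(np.r_[q[1:],q[0]])
    d=R.inv().apply(np.array(p)-s["tcp_pos"])/.5
    a=np.zeros(3)
    if yaw is not None:
        y=np.radians(yaw); G=Ro.from_matrix(np.array([[np.cos(y),np.sin(y),0],[np.sin(y),-np.cos(y),0],[0,0,-1.]]))
        a=(R.inv()*G).as_rotvec()/(2*np.pi)
    x=R.as_matrix()
    print("tcp",s["tcp_pos"].round(4),"toolx yaw",np.degrees(np.arctan2(x[1,0],x[0,0])).round(2),"tilt",np.degrees(np.arccos(-x[2,2])).round(2),"row",np.round(np.r_[d,a],4).tolist(),"F",s["wrist_force"].round(2),"gap",round(s["finger_gap"],4),"t",s["clock"], "j",s["joint_pos"].round(2))
E
python3 -c "
from h import *
go([.606,-.2392,.26],152.5)"
```

```text
tcp [ 0.2593 -0.5133  0.2503] toolx yaw 26.8 tilt 0.01 row [0.8661, -0.1766, -0.0194, 0.0, 0.0, -0.3492] F [-0.48 -0.21 -0.37] gap 0.0854 t 1.3 j [-1.24  0.31  0.05  1.3  -0.    1.43]
```

Call:
carry_out --increments '[[[0.866, -0.177, -0.02, 0, 0, -0.349], [0.866, -0.177, -0.02, 0, 0, -0.349], [0.866, -0.177, -0.02, 0, 0, -0.349], [0.866, -0.177, -0.02, 0, 0, -0.349], [0.866, -0.177, -0.02, 0, 0, -0.349]]]' --jaw 0 --squeeze 50

```text
clock: 1.92
tcp_pos: [0.5057, -0.3181, 0.2577]
orientation: [0.0, 0.761, 0.649, -0.0]
wrist_force: [0.3, -0.7, -0.3]
finger_gap: 0.0855
grip_force: 0.0
```

```bash
python3 -c "
from h import *
go([.606,-.2392,.26],152.5)"
```

```text
tcp [ 0.5057 -0.3181  0.2577] toolx yaw 80.86 tilt 0.05 row [0.1876, 0.1729, -0.0047, 0.0, 0.0001, -0.199] F [ 0.28 -0.72 -0.31] gap 0.0855 t 1.925 j [-0.7   0.36  0.12  1.34 -0.    1.03]
```

Call:
carry_out --increments '[[[0.188, 0.173, -0.005, 0, 0, -0.199], [0.188, 0.173, -0.005, 0, 0, -0.199], [0.188, 0.173, -0.005, 0, 0, -0.199], [0.188, 0.173, -0.005, 0, 0, -0.199], [0.188, 0.173, -0.005, 0, 0, -0.199]]]'

```text
clock: 2.55
tcp_pos: [0.6054, -0.2405, 0.2596]
orientation: [-0.0, 0.386, 0.923, -0.0]
wrist_force: [0.3, 0.6, -0.1]
finger_gap: 0.0854
grip_force: 0.0
```

```bash
python3 -c "
from h import *
go([.606,-.2392,.26],152.5)"
```

```text
tcp [ 0.6054 -0.2405  0.2596] toolx yaw 134.64 tilt 0.02 row [0.001, 0.0027, -0.0008, -0.0, -0.0, -0.0496] F [ 0.35  0.59 -0.08] gap 0.0854 t 2.55 j [-0.5   0.47  0.3   1.4  -0.    0.29]
```

Call:
carry_out --increments '[[[0, 0.001, 0, 0, 0, -0.05], [0, 0.001, 0, 0, 0, -0.05], [0, 0.001, 0, 0, 0, -0.05], [0, 0.001, 0, 0, 0, -0.05]]]'

```text
clock: 3.05
tcp_pos: [0.6054, -0.2406, 0.2599]
orientation: [0.0, 0.241, 0.971, -0.0]
wrist_force: [1.1, -0.3, -0.3]
finger_gap: 0.0854
grip_force: 0.0
```

```bash
python3 - <<'E'
from h import *
go([.606,-.2392,.153],152.5)
c=env.read_camera("scene"); cv2.imwrite("pics/s1.png",cv2.resize(c["frame"][170:310,200:380],(720,560)))
E
```

```text
tcp [ 0.6054 -0.2406  0.2599] toolx yaw 152.11 tilt 0.0 row [0.0003, 0.003, 0.2137, -0.0, 0.0, -0.0011] F [ 1.05 -0.35 -0.28] gap 0.0854 t 3.05 j [-0.5   0.47  0.3   1.4  -0.   -0.01]
```

View pics/s1.png

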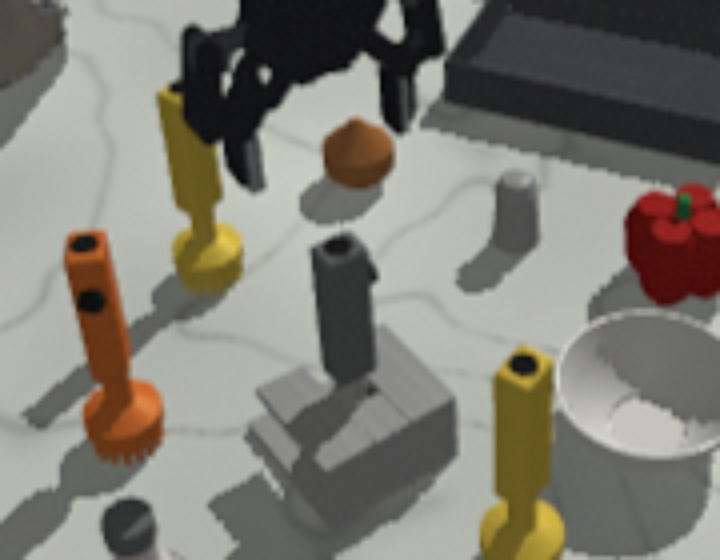

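The open gripper hangs over the grey brush, with its fingers astride the handle at crop (345,240). I'll descend.

Call:
carry_out --increments '[[[0, 0.003, 0.07, 0, 0, -0.001], [0, 0.003, 0.14, 0, 0, -0.001], [0, 0.003, 0.19, 0, 0, -0.001], [0, 0.003, 0.216, 0, 0, -0.001], [0, 0.003, 0.216, 0, 0, -0.001]]]'

```text
clock: 3.72
tcp_pos: [0.6067, -0.2395, 0.1526]
orientation: [0.001, 0.237, 0.971, -0.0]
wrist_force: [-0.2, -0.7, 1.1]
finger_gap: 0.0853
grip_force: 0.0
```

```bash
python3 - <<'E'
from h import *
go([.606,-.2392,.152],152.5)
c=env.read_camera("scene"); cv2.imwrite("pics/s2.png",cv2.resize(c["frame"][180:300,220:370],(750,600)))
E
```

```text
tcp [ 0.6067 -0.2395  0.1526] toolx yaw 152.55 tilt 0.1 row [0.0015, -0.0, 0.0012, -0.0, 0.0003, 0.0001] F [-0.2  -0.69  1.06] gap 0.0853 t 3.725 j [-0.5   0.5   0.09  1.16 -0.   -0.02]
```

View pics/s2.png

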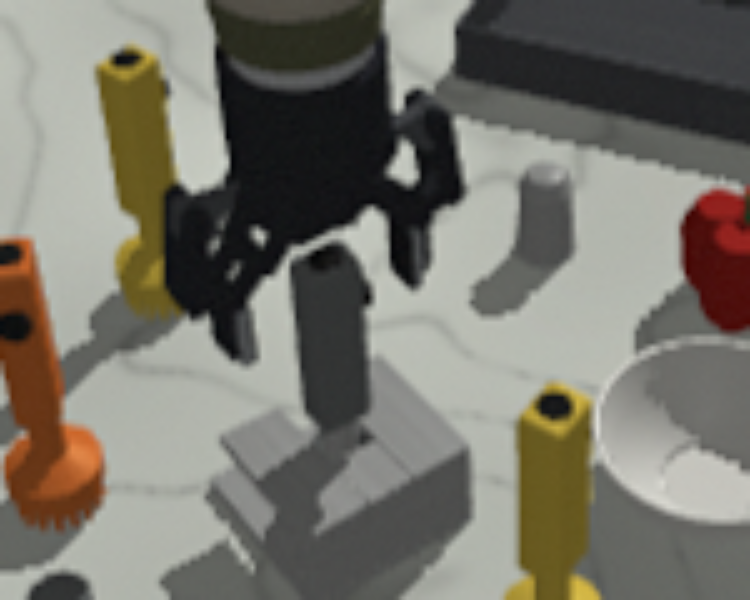

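The fingers straddle the handle, at crop (235,335) and (410,265), level with the button. I'll close.

Call:
carry_out --increments '[[[0, 0, 0, 0, 0, 0], [0, 0, 0, 0, 0, 0], [0, 0, 0, 0, 0, 0], [0, 0, 0, 0, 0, 0], [0, 0, 0, 0, 0, 0]]]' --jaw 1 --squeeze 50

```text
clock: 4.4
tcp_pos: [0.6065, -0.2391, 0.1523]
orientation: [0.0, 0.237, 0.972, 0.0]
wrist_force: [1.1, 1.3, 2.9]
finger_gap: 0.0293
grip_force: 51.1
```

Call:
carry_out --increments '[[[0, 0, 0, 0, 0, 0], [0, 0, 0, 0, 0, 0], [0, 0, 0, 0, 0, 0]]]'

```text
clock: 4.78
tcp_pos: [0.6065, -0.2392, 0.1523]
orientation: [0.001, 0.237, 0.972, 0.0]
wrist_force: [1.9, 2.3, 5.9]
finger_gap: 0.0297
grip_force: 51.3
```

```bash
python3 - <<'E'
from h import *
go([.606,-.2392,.152],152.5)
c=env.read_camera("scene");W=cloud(c)
T=W[(np.hypot(W[...,0]-.606,W[...,1]+.24)<.035)&(W[...,2]>.08)&(W[...,2]<.12)];print(len(T),T.mean(0))
E
```

```text
tcp [ 0.6065 -0.2392  0.1523] toolx yaw 152.6 tilt 0.06 row [0.0009, -0.0005, 0.0006, 0.0001, 0.0002, 0.0003] F [1.88 2.26 5.85] gap 0.0297 t 4.775 j [-0.5   0.5   0.09  1.16  0.   -0.02]
147 [ 0.61281886 -0.24665646  0.1010082 ]
```

Gap 30 mm, so the button is flush. I'll pull straight up.

Call:
carry_out --increments '[[[0, 0, -0.03, 0, 0, 0], [0, 0, -0.06, 0, 0, 0], [0, 0, -0.09, 0, 0, 0], [0, 0, -0.12, 0, 0, 0], [0, 0, -0.15, 0, 0, 0]]]'

```text
clock: 5.45
tcp_pos: [0.6055, -0.2393, 0.2276]
orientation: [-0.001, 0.237, 0.972, -0.0]
wrist_force: [-3.2, -0.7, -5.3]
finger_gap: 0.0294
grip_force: 50.2
```

Call:
carry_out --increments '[[[0, 0, -0.01, 0, 0, 0], [0, 0, -0.016, 0, 0, 0], [0, 0, -0.016, 0, 0, 0]]]'

```text
clock: 5.82
tcp_pos: [0.6068, -0.2394, 0.2353]
orientation: [0.001, 0.237, 0.972, -0.0]
wrist_force: [-0.1, 0.6, -2.8]
finger_gap: 0.0294
grip_force: 50.6
```

```bash
python3 - <<'E'
from h import *
go([.606,-.2392,.238],152.5)
c=env.read_camera("scene"); cv2.imwrite("pics/s3.png",cv2.resize(c["frame"][180:300,220:370],(750,600)))
E
```

```text
tcp [ 0.6068 -0.2394  0.2353] toolx yaw 152.6 tilt 0.11 row [0.0017, -0.0003, -0.0053, 0.0, 0.0003, 0.0003] F [-0.08  0.6  -2.77] gap 0.0294 t 5.825 j [-0.5   0.47  0.24  1.34  0.   -0.02]
```

View pics/s3.png

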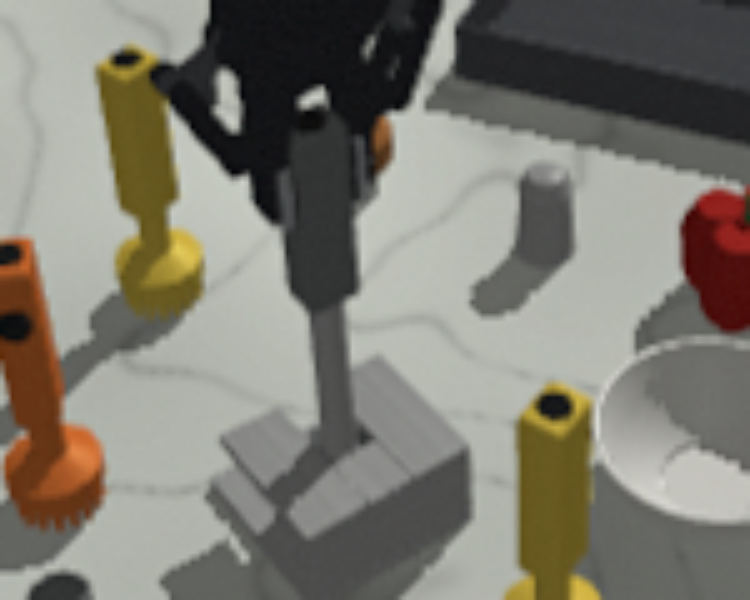

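The tube is out and the head is still under the fork. I'll nudge up by 2 mm steps to feel the hard stop.

Call:
carry_out --increments '[[[0, 0, -0.003, 0, 0, 0], [0, 0, -0.005, 0, 0, 0], [0, 0, -0.005, 0, 0, 0]]]'

```text
clock: 6.25
tcp_pos: [0.6065, -0.2393, 0.2374]
orientation: [0.0, 0.237, 0.972, 0.0]
wrist_force: [1.2, -0.8, -3.7]
finger_gap: 0.0291
grip_force: 50.3
```

Call:
carry_out --increments '[[[0, 0, -0.003, 0, 0, 0], [0, 0, -0.005, 0, 0, 0], [0, 0, -0.005, 0, 0, 0]]]'

```text
clock: 6.62
tcp_pos: [0.6061, -0.2392, 0.239]
orientation: [-0.0, 0.237, 0.972, 0.0]
wrist_force: [2.9, -0.9, -10.9]
finger_gap: 0.0293
grip_force: 50.3
```

Hard stop reached (force jumped, rise 87 mm). I'll ease down about 3.5 mm to unload the fork, then check that the head follows.

Call:
carry_out --increments '[[[0, 0, 0.004, 0, 0, 0], [0, 0, 0.008, 0, 0, 0], [0, 0, 0.008, 0, 0, 0]]]'

```text
clock: 7.0
tcp_pos: [0.606, -0.2393, 0.2364]
orientation: [0.0, 0.237, 0.972, -0.0]
wrist_force: [-0.3, 0.2, -1.9]
finger_gap: 0.0296
grip_force: 51.3
```

Call:
carry_out --increments '[[[0.03, -0.0015, 0, 0, 0, 0], [0.07, -0.0035, 0, 0, 0, 0], [0.07, -0.0035, 0, 0, 0, 0]]]'

```text
clock: 7.38
tcp_pos: [0.5734, -0.2242, 0.2367]
orientation: [0.0, 0.237, 0.972, -0.0]
wrist_force: [-0.1, -0.5, -2.9]
finger_gap: 0.0292
grip_force: 51.2
```

```bash
python3 - <<'E'
from h import *
go([.606,-.2392,.238],152.5)
c=env.read_camera("scene"); cv2.imwrite("pics/s4.png",cv2.resize(c["frame"][180:300,220:370],(750,600)))
E
```

```text
tcp [ 0.5734 -0.2242  0.2367] toolx yaw 152.59 tilt 0.01 row [-0.0717, 0.0034, -0.0026, -0.0, 0.0, 0.0003] F [-0.08 -0.5  -2.95] gap 0.0292 t 7.375 j [-0.5   0.4   0.13  1.31 -0.   -0.02]
```

View pics/s4.png

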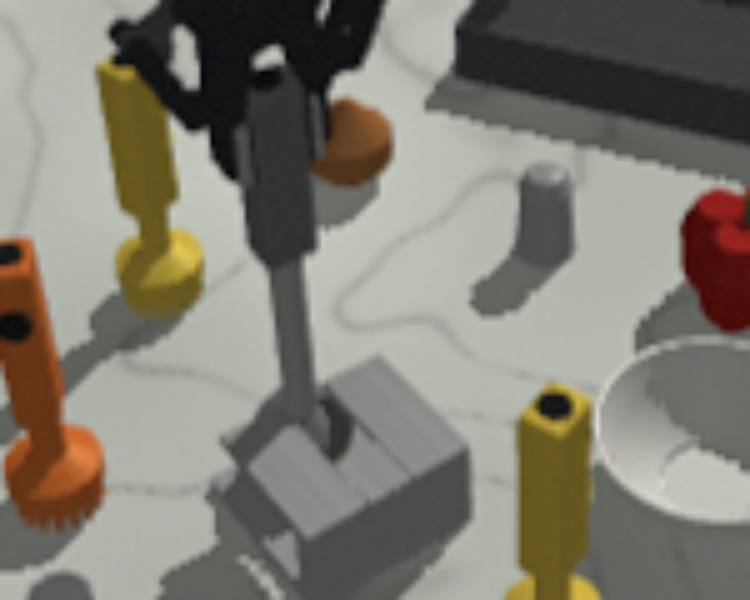

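The brush is sliding out upright, with the tube in the slot at crop (300,400) and no side force. I'll draw it fully out.

Call:
carry_out --increments '[[[0.04, -0.002, 0, 0, 0, 0], [0.08, -0.004, 0, 0, 0, 0], [0.115, -0.006, 0, 0, 0, 0], [0.115, -0.006, 0, 0, 0, 0]]]'

```text
clock: 7.92
tcp_pos: [0.5218, -0.2009, 0.2364]
orientation: [0.0, 0.237, 0.972, -0.0]
wrist_force: [0.7, -0.3, -1.8]
finger_gap: 0.0294
grip_force: 51.2
```

```bash
python3 - <<'E'
from h import *
go([.523,-.203,.35],152.5)
E
```

```text
tcp [ 0.5218 -0.2009  0.2364] toolx yaw 152.59 tilt 0.05 row [-0.0043, -0.0027, -0.2272, -0.0, 0.0001, 0.0003] F [ 0.69 -0.29 -1.83] gap 0.0294 t 7.925 j [-0.51  0.29 -0.03  1.26 -0.   -0.03]
```

Call:
carry_out --increments '[[[0, 0, -0.06, 0, 0, 0], [0, 0, -0.13, 0, 0, 0], [0, 0, -0.2, 0, 0, 0], [0, 0, -0.24, 0, 0, 0], [0, 0, -0.24, 0, 0, 0]]]'

```text
clock: 8.55
tcp_pos: [0.5236, -0.2019, 0.3576]
orientation: [0.002, 0.237, 0.972, -0.001]
wrist_force: [0.2, 0.1, -2.8]
finger_gap: 0.0292
grip_force: 51.4
```

```bash
python3 - <<'E'
from h import *
go([.586,.238,.35],152.5)
E
```

```text
tcp [ 0.5236 -0.2019  0.3576] toolx yaw 152.59 tilt 0.28 row [0.2943, 0.8385, 0.0136, -0.0, 0.0008, 0.0002] F [ 0.22  0.1  -2.78] gap 0.0292 t 8.55 j [-0.51  0.28  0.26  1.55 -0.   -0.03]
```

Call:
carry_out --increments '[[[0.012, 0.034, 0, 0, 0, 0], [0.035, 0.1, 0, 0, 0, 0], [0.065, 0.185, 0, 0, 0, 0], [0.095, 0.27, 0, 0, 0, 0], [0.125, 0.355, 0, 0, 0, 0]]]'

```text
clock: 9.18
tcp_pos: [0.5477, -0.0121, 0.3543]
orientation: [-0.001, 0.237, 0.972, 0.0]
wrist_force: [0.8, -0.0, -2.3]
finger_gap: 0.0295
grip_force: 51.3
```

Call:
carry_out --increments '[[[0.03, 0.085, 0, 0, 0, 0], [0.06, 0.17, 0, 0, 0, 0], [0.09, 0.255, 0, 0, 0, 0], [0.11, 0.315, 0, 0, 0, 0], [0.12, 0.342, 0, 0, 0, 0]]]'

```text
clock: 9.8
tcp_pos: [0.5728, 0.1675, 0.3542]
orientation: [-0.001, 0.236, 0.972, -0.0]
wrist_force: [0.2, 0.4, -2.8]
finger_gap: 0.0296
grip_force: 51.3
```

```bash
python3 - <<'E'
from h import *
go([.586,.238,.335],152.5)
E
```

```text
tcp [0.5728 0.1675 0.3542] toolx yaw 152.76 tilt 0.15 row [0.041, 0.1376, 0.0383, -0.0002, -0.0003, 0.0007] F [ 0.17  0.36 -2.83] gap 0.0296 t 9.8 j [0.15 0.36 0.37 1.58 0.   0.63]
```

Call:
carry_out --increments '[[[0.015, 0.05, 0.01, 0, 0, 0], [0.03, 0.1, 0.02, 0, 0, 0], [0.04, 0.135, 0.03, 0, 0, 0], [0.04, 0.135, 0.03, 0, 0, 0], [0.04, 0.135, 0.03, 0, 0, 0]]]'

```text
clock: 10.42
tcp_pos: [0.5867, 0.2334, 0.3407]
orientation: [-0.0, 0.237, 0.971, -0.0]
wrist_force: [-0.7, 0.5, -1.5]
finger_gap: 0.0295
grip_force: 51.3
```

Call:
carry_out --increments '[[[0, 0, 0, 0, 0, 0], [0, 0, 0, 0, 0, 0], [0, 0, 0, 0, 0, 0], [0, 0, 0, 0, 0, 0]]]'

```text
clock: 10.92
tcp_pos: [0.5868, 0.2338, 0.3409]
orientation: [0.0, 0.237, 0.971, 0.0]
wrist_force: [0.7, -0.1, -1.4]
finger_gap: 0.0297
grip_force: 51.3
```

```bash
python3 - <<'E'
from h import *
go([.586,.238,.335],152.5)
c=env.read_camera("scene"); cv2.imwrite("pics/s5.png",cv2.resize(c["frame"][60:260,240:480],(720,600)))
W=cloud(c); t=env.get_state()["tcp_pos"]
B=W[(np.hypot(W[...,0]-t[0],W[...,1]-t[1])<.045)&(W[...,2]>.06)&(W[...,2]<.16)]
print("head zmin",np.percentile(B[:,2],[0,2,98]),B.mean(0), "expected",t[2]-.225)
for z in np.arange(.07,.3,.02):
    S=W[(np.hypot(W[...,0]-t[0],W[...,1]-t[1])<.05)&(abs(W[...,2]-z)<.01)]
    if len(S):print(round(z,2),len(S),np.round(np.ptp(S@np.array([.886,.463,0])),3),S.mean(0).round(3))
for n in("brush_head","tin"):print(n,env.find_in("scene",n)[:4])
E
```

```text
tcp [0.5868 0.2338 0.3409] toolx yaw 152.58 tilt 0.01 row [0.0053, 0.0066, 0.0119, 0.0, 0.0, 0.0002] F [ 0.69 -0.12 -1.38] gap 0.0297 t 10.925 j [ 0.25  0.43  0.44  1.58 -0.    0.73]
head zmin [0.11526146 0.11765608 0.15733214] [0.59256053 0.22194434 0.14124397] expected 0.1159427188616198
0.11 13 0.045 [0.592 0.221 0.118]
0.13 62 0.05 [0.593 0.218 0.131]
0.15 112 0.048 [0.592 0.224 0.15 ]
0.17 25 0.014 [0.589 0.228 0.169]
0.19 36 0.017 [0.59  0.229 0.19 ]
0.21 29 0.017 [0.59  0.229 0.21 ]
0.23 29 0.013 [0.589 0.228 0.23 ]
0.25 34 0.017 [0.59  0.229 0.25 ]
0.27 48 0.032 [0.591 0.226 0.272]
0.29 65 0.032 [0.59  0.224 0.29 ]
brush_head [{'position': [0.5922, 0.2289, 0.1537], 'score': 0.89}, {'position': [0.7492, -0.2796, 0.0331], 'score': 0.82}, {'position': [0.4277, -0.1517, 0.0312], 'score': 0.77}, {'position': [0.4727, -0.3057, 0.0321], 'score': 0.63}]
tin [{'position': [0.584, 0.2496, 0.0122], 'score': 0.78}, {'position': [0.456, 0.4073, 0.0658], 'score': 0.42}]
```

View pics/s5.png

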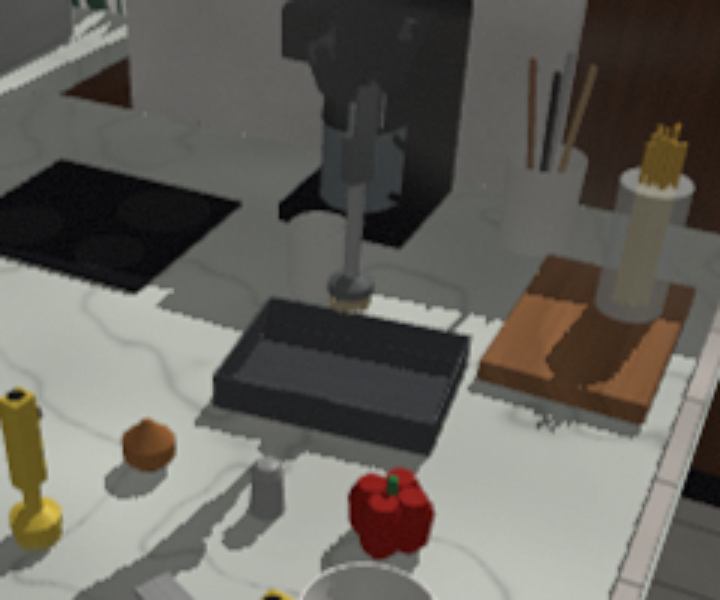

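The brush hangs upright over the tin with its head at crop (350,290). The head underside is at 0.115 m, which is what full extension predicts (0.116), about 5 mm from the tin's centre.

```bash
python3 -c "
from h import *
print(env.hand_in())"
```

```text
the job is handed in; nothing more can be done
None
```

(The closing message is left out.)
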